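# Set the sliding hotplate to its mark, clamp it, load the vial block

### The job

Slide the small hotplate along its rail until its yellow pointer lines up with the red clip, then turn the red wing knob clockwise until it stops to clamp the hotplate there. After that, set the dark vial block down gently on the hotplate, lying flat, centred and square inside the black outline. Leave the wash bottle, the jar and the beaker alone.

Things in the scene. Friction and masses are not known exactly. Their poses are not given: they have to be found in the camera images.
- rail: Grey slide base, fixed: plate 200 (x) x 460 (y) x 12 mm with two steel rails up to 28 mm high and a dark brake bar between them. Origin: centre of its underside. The hotplate slides along its y axis.
- carriage (a joint): Position of the hotplate along the rail, m: 0 at the -y end, 0.20 at the +y end. At 0 the hotplate's centre is at y = -0.110 in the rail's frame (x = 0). It slides with a few newtons while unclamped, and can be pushed by its side or drawn along by the knob.
- plate_top (a point): Centre of the hotplate's top face, 140 mm above the bench; axes as the rail's. White top plate 130 x 130 mm, 20 mm thick, on a white and blue housing 116 x 122 mm. The black outline on it (63 mm in x, 107 mm in y) is centred here.
- pointer (a point): Tip of the small yellow pointer (6 mm wide) low on the hotplate's +x side, 33 mm above the bench, 77 mm from the hotplate's centre line; it moves with the hotplate. Axes as the rail's.
- mark: Red index clip (12 mm wide in y, 24 mm high) fixed on the base's +x edge. Origin: centre of its underside; axes as the rail's. Lined up means the pointer has the same y as this origin in the rail's frame.
- clamp (a joint): Turn of the clamp knob, rad: 0 loose, 1.3 fully home; grows clockwise seen from the knob's outer end. From about 0.75 its cam bears on the dark brake bar in the rail and grips harder up to the stop.
- clamp_grip (a point): Middle of the red wing of the clamp knob, at the hotplate's +y end, 82 mm above the bench. Site z is the knob's axis, pointing out of it, leaning 35 degrees from vertical to the rail's +y; point y runs along the wing. Wing 64 mm long (y), 14 mm thick (x), from 15 mm below to 11 mm above this point along z; the seat under it begins 31 mm below.
- block: Loose dark vial heating block with two rows of four wells, 56 (x) x 100 (y) x 40 mm high, about 0.42 kg. Origin: centre of its underside. Its long side goes along the rail (the hotplate's y) inside the outline; either way round will do.
- wash: White wash bottle with red cap, 60 mm wide, 150 mm high; a bystander. Origin: centre of its underside.
- jar: Amber glass jar with black cap, 64 mm wide, 85 mm high; a bystander. Origin: centre of its underside.
- beaker: Glass beaker, 76 mm wide, 95 mm high; a bystander. Origin: centre of its underside.
Things that resemble listed ones, but are neither listed nor needed, are in the scene too. What is meant by the block is not orange, and is the smaller of those in its own colour.

How it is judged:
On the way, in this order (a step that is already met when the one before it is completed fails the run):
1. the hotplate's pointer is lined up with the red clip to 4 mm, the knob not yet tightened (y of pointer in the frame of mark between -0.004 and 0.004 m and value of joint clamp below 0.8 rad), for 0.2 s.
2. the knob is turned fully home (beyond 1.15 rad) with the pointer within 4 mm of the clip and the block not yet on the hotplate (value of joint clamp above 1.15 rad and y of pointer in the frame of mark between -0.004 and 0.004 m and horizontal distance between block and plate_top above 0.08 m), for 0.2 s.
3. the block stands on the hotplate's top plate, within 7 mm of its centre (horizontal distance between block and plate_top below 0.007 m and z of block in the frame of plate_top between -0.003 and 0.003 m), for 0.2 s.
At the end, for the whole second after the job is handed in: The pointer is within 4 mm of the clip, the knob is beyond 1.15 rad (home is 1.3), and the block rests upright on the top plate, within 7 mm of its centre and 0.10 rad of square, at rest (all of step 3 and y of pointer in the frame of mark between -0.004 and 0.004 m and value of joint clamp above 1.15 rad and angle between the x axis of block and the x axis of plate_top, either way round below 0.1 rad and angle between block's own z axis and vertical below 0.05 rad and linear speed of block below 0.01 m/s); the robot touches nothing.
It fails at once if the wash bottle, jar or beaker is moved by more than 30 mm (distance of any of wash, jar, beaker from where it was at the start of the episode above 0.03 m).
It fails at once if the block is dropped or banged onto the hotplate (faster than 0.4 m/s within 40 mm of its place) (distance between block and plate_top below 0.04 m and linear speed of block above 0.4 m/s).
It also fails if it takes over 69 s, if anything falls off the work surface, if the arm or the gripper's body presses on something with over 40 N, if the wrist force passes 120 N, or if a joint passes its speed limit or range.

### The arm

A 6-joint arm with a two-finger parallel gripper is mounted at the origin on the work surface. World frame = base frame: x ahead of the robot, y to its left, z up, the work surface at z = 0. Lengths are in m, angles in rad, forces in N, time in s.
With the tool pointing down it reaches from about 0.35 to 0.775 m from the base axis. Payload 5.5 kg.
Tool frame: the origin (TCP) lies between the finger pads; the fingertips stand 19 mm ahead of it and the grasp point (between the pads) is the TCP; z points along the fingers, y is the line along which they close (so a half turn about z gives the same grasp; the last joint's range is limited). The gripper opens to 85 mm and grips with 20 to 120 N. Pads are 22 mm wide; open, the fingers measure 114 mm over their backs; the gripper's body (76 mm by 85 mm) begins 54 mm behind the grasp point. The pads swing forward as they close: fully open they stand 13 mm farther back than shut.
Start: joints at [-1.401, 0.313, 0.046, 1.304, 0, 1.431], TCP at [0.175, -0.548, 0.25] pointing down, gripper open.
Joint ranges: [-2.76, 2.76], [-0.86, 1.69], [-1.03, 1.26], [-2.2, 2.34], [-1.47, 1.5], [-3.14, 3.14]. Speed limits (rad/s): [2.57, 2.57, 3.14, 3.14, 3.14, 3.14].

### API

Orientations are given as a unit quaternion [w, x, y, z].
In Python, from workcell import env gives the robot as it stands.
- The arm moves only by the shell command python3 -m pendant 'ROWS' [FORCE]. ROWS is JSON, a list of rows, each an object with "travel": the shift along the tool's x, y, z scaled (see below), a list of three; "rot": the turn, a rotation vector about the tool's x, y, z scaled (see below), a list of three; "fingers": the opening, from -1 (shut) to 1 (fully open). In form: [{"travel": [dx, dy, dz], "rot": [wx, wy, wz], "fingers": fingers}, ...]. A call has 1 to 10 rows; each row is the pose to reach, as a shift and turn from the pose commanded when the call began, along the tool's axes at that moment; what a row does not reach only later rows make up. The controller multiplies each number of a shift by 0.12 m and each number of a turn by 60 degrees. A row lasts 1/10 s, in which the tool goes at most 50 mm and 8.59 degrees, less where a joint would pass 70% of its speed; a pose out of reach is approached as far as the arm can. A call with a number of a shift or a turn outside -1 to 1 is refused whole. A call with a gripper value outside its range is refused whole. The fingers move at their own pace and stop on an object; FORCE is the grip in N (left out, the last holds). Time passes only in rows, so rows that repeat a pose let the fingers close. It gives the time, the measured TCP pose, the force, the opening and the grip force at its end, in the units of the state.
- env.get_state(): the state, without advancing time (a new reading comes with each control period).
- env.read_camera(name): name is "scene" or "top"; returns (picture, depth): 480x640x3 uint8, blue, green, red; 480x640 float32, m along the optical axis (not along the pixel's ray), 0 where there is no reading.
- env.camera_model(name): a dict with "fovy" (degrees; the focal length in pixels is half the picture's height over the tangent of half this angle, whatever the lens; pixels are square), "cx", "cy" (the principal point, pixels), "rvec" (rotation vector, rad) and "tvec" (3), from world to camera coordinates, as OpenCV has them. Camera axes: x right, y down, z forward; pixel columns grow to the right and rows downward; lengths in m; the calibration is good to about 2 mm. A picture is of the moment at which its call begins. camera_model takes no time and is no camera call.
- env.hand_in(): hands the job in; it is judged then, once.
Trained networks look in the newest picture that a camera, given by its name, has taken for a name from the list of things; names that differ only in an ending like _2 or _b are one class to them, and where a whole thing is asked for, a point or a joint stands for the part that bears it (a point fixed in the world has none). Each returns a list of dicts, best first, with "conf" (0 to 1); they miss things now and then, are a little off and sometimes report something else, mostly with a low value. They report only what shows in the picture. A call takes as long as a camera call. They do not tell look-alikes from the thing itself.
- env.outline_of(camera, target): "mask" (480x640 bool, what is visible of it) and "xy" ([column, row] in pixels, amid what is visible of it).
The state is a dict: "clock": time; "joint_pos": joint angles; "qvel": joint speeds; "tau": joint torques, N m; "tcp_pos": TCP position; "orientation": TCP orientation; "wrist_force": force on the tool from outside, world axes, zero at the start; "ft_torque": the same for the moment, N m; "finger_gap": finger opening in m; "grip_force": force on a finger pad.
Only numpy, scipy, OpenCV 4.12 (cv2) and the standard library are available. Lean on these libraries where they do the work, as an engineer would, in place of code of your own. Each camera call takes 0.05 s, during which the arm holds its last target. There are 200 camera calls.

## Working session

There is one attempt and no reset: what is moved stays moved. The work goes in short steps, Python scripts to look and compute and a shell command to move; the robot and the scene stay as the last step left them, time stands still between calls to the robot, and variables do not carry over. Pictures are saved under pics/ and viewed, at most 12 in all, crops included, and the job is handed in when it is done.

```bash
mkdir -p pics; ls; cat > h.py <<'E'
import numpy as np, cv2
from scipy.spatial.transform import Rotation as R
from workcell import env
def cam(n):
    m=env.camera_model(n); f=240/np.tan(np.radians(m['fovy'])/2)
    Rm=cv2.Rodrigues(np.array(m['rvec'],float))[0]; return f,m['cx'],m['cy'],Rm,np.array(m['tvec'],float).ravel(),m
def cloud(n,depth):
    f,cx,cy,Rm,t,_=cam(n); v,u=np.mgrid[:480,:640]
    P=np.stack([(u-cx)/f*depth,(v-cy)/f*depth,depth],-1); return (P-t)@Rm
def proj(n,p):
    f,cx,cy,Rm,t,_=cam(n); c=Rm@np.array(p)+t; return [cx+f*c[0]/c[2],cy+f*c[1]/c[2]]
def ray(n,u,v,z):
    f,cx,cy,Rm,t,_=cam(n); d=Rm.T@np.array([(u-cx)/f,(v-cy)/f,1]); o=-Rm.T@t; return o+d*(z-o[2])/d[2]
def delta(p,Rt=None):
    "rows numbers from current tcp to pose"
    s=env.get_state(); q=s['orientation']; R0=R.from_quat([q[1],q[2],q[3],q[0]])
    tr=R0.inv().apply(np.array(p)-s['tcp_pos'])/0.12
    ro=(R0.inv()*R.from_matrix(Rt)).as_rotvec()/np.radians(60) if Rt is not None else None
    return tr.round(3),None if ro is None else ro.round(3)
E
python3 - <<'E'
from h import *
for n in('scene','top'):
    img,d=env.read_camera(n); cv2.imwrite(f'pics/{n}0.png',img); np.savez(f'/tmp/{n}0.npz',img=img,d=d)
    m=cam(n)[5]; print(n,m, -cam(n)[3].T@cam(n)[4])
    for t in('rail','carriage','plate_top','pointer','mark','clamp','clamp_grip','block','wash','jar','beaker'):
        try: print(t,[(o['conf'],np.round(o['xy']).tolist(),int(o['mask'].sum())) for o in env.outline_of(n,t)])
        except Exception as e: print(t,e)
print(env.get_state())
E
```

```text
pics
scene {'fovy': 55.37281079511071, 'cx': 331.726308742517, 'cy': 237.7485309762213, 'rvec': array([ 0.77533662,  2.71577089, -0.91681478]), 'tvec': array([ 0.52323815, -0.13398389,  1.07680781])} [0.84223217 0.37021481 0.77770874]
rail [(0.63, [364.0, 309.0], 22872)]
carriage [(0.83, [343.0, 251.0], 7710)]
plate_top [(0.89, [343.0, 246.0], 7642), (0.54, [374.0, 301.0], 426)]
pointer [(0.75, [342.0, 247.0], 7662)]
mark [(0.44, [312.0, 317.0], 108), (0.4, [373.0, 302.0], 428)]
clamp [(0.9, [376.0, 301.0], 421)]
clamp_grip [(0.55, [372.0, 302.0], 436)]
block [(0.83, [349.0, 162.0], 1138), (0.67, [216.0, 178.0], 2424), (0.65, [290.0, 174.0], 1183)]
wash [(0.61, [214.0, 248.0], 1627)]
jar [(0.79, [380.0, 185.0], 1163)]
beaker [(0.77, [526.0, 306.0], 2304)]
top {'fovy': 42.75605058706377, 'cx': 311.2013095232307, 'cy': 238.44664144171992, 'rvec': array([ 2.14512771, -2.21110385,  0.08873623]), 'tvec': array([-0.0751162 ,  0.56742732,  1.2764746 ])} [ 0.45725079 -0.09253931  1.31884867]
rail [(0.59, [258.0, 239.0], 18875), (0.32, [427.0, 252.0], 1372)]
carriage [(0.91, [288.0, 235.0], 5
[... 515 characters left out ...]
s': array([-1.40060481e+00,  3.13206718e-01,  4.60612167e-02,  1.30360501e+00,
       -2.19963735e-06,  1.43119612e+00]), 'qvel': array([ 6.60626384e-04, -3.00457588e-05, -1.39045304e-03,  2.79080655e-03,
       -1.54287751e-03,  2.82011698e-03]), 'tau': array([-1.52454333e-03, -4.80481446e+01,  2.98810136e+01,  5.15644042e-04,
       -1.68798092e-04,  2.19508985e-05]), 'tcp_pos': array([ 0.17528796, -0.54764998,  0.25030347]), 'orientation': array([ 2.29203467e-05,  9.88027602e-01,  1.54277207e-01, -7.49338238e-07]), 'wrist_force': array([ 0.81014516, -0.24218372,  0.50277827]), 'ft_torque': array([ 0.06731911, -0.00386623, -0.02804956]), 'grip_force': 0.0, 'finger_gap': 0.0856634532567149}
```

View pics/scene0.png

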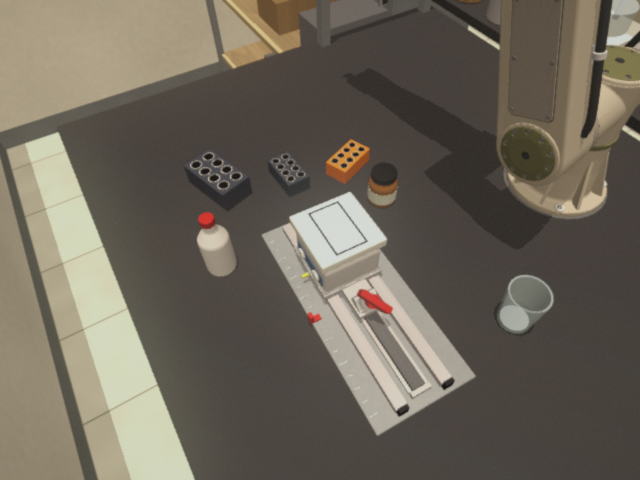

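View pics/top0.png

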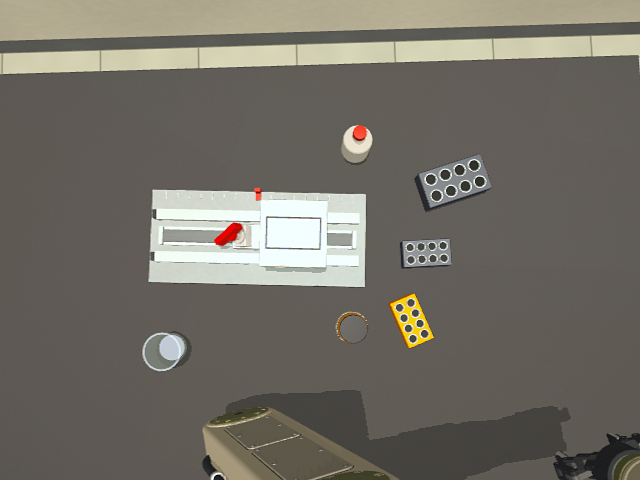

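The candidates in the top picture are small dark (424,254), large dark (453,183) and orange (411,320). The small dark one is the block. The clip is at (258,193) and the knob at (230,235). Next I'll measure these and take the close crop.

```bash
python3 - <<'E'
from h import *
z=np.load('/tmp/top0.npz'); img,d=z['img'],z['d']; P=cloud('top',d); hsv=cv2.cvtColor(img,cv2.COLOR_BGR2HSV)
zs=np.load('/tmp/scene0.npz'); imgS,dS=zs['img'],zs['d']; PS=cloud('scene',dS); hs=cv2.cvtColor(imgS,cv2.COLOR_BGR2HSV)
def rect(pts,name):
    (c,s,a)=cv2.minAreaRect(pts[:,:2].astype(np.float32)*1000); print(name,np.round(c,1),np.round(s,1),round(a,2),'z',np.median(pts[:,2]).round(4),len(pts))
print('bench',np.median(P[400:440,60:120,2]))
def box(Pc,u0,u1,v0,v1,lo,hi):
    q=Pc[v0:v1,u0:u1].reshape(-1,3); return q[(q[:,2]>lo)&(q[:,2]<hi)]
rect(box(P,140,380,180,295,.008,.05),'rail')
rect(box(P,250,340,190,280,.133,.15),'platetop')
rect(box(P,395,456,236,270,.033,.05),'block')
rect(box(P,410,500,150,215,.033,.08),'bigblock')
rect(box(PS,270,400,190,280,.13,.15),'platetop scene')
rect(box(PS,266,312,150,196,.033,.05),'block scene')
# outline corner: dark pixels on plate top
for n,Pc,h,(u0,u1,v0,v1) in(('top',P,hsv,(255,335,195,272)),('scene',PS,hs,(285,390,190,262))):
    m=np.zeros((480,640),bool); m[v0:v1,u0:u1]=True
    k=m&(h[...,2]<110)&(Pc[...,2]>.133)
    rect(Pc[k],n+' outline')
    red=((h[...,0]<6)|(h[...,0]>174))&(h[...,1]>160)&(h[...,2]>80)
    for o,l in ((red,'red'),((abs(h[...,0].astype(int)-28)<6)&(h[...,1]>150),'yel')):
        nn,lab,st,cc=cv2.connectedComponentsWithStats(o.astype(np.uint8))
        for i in range(1,nn):
            if st[i,4]>6:
                q=Pc[lab==i]; print(n,l,cc[i].round(1),st[i,4],'med',np.median(q,0).round(4),'min',q.min(0).round(3),'max',q.max(0).round(3))
for t in('wash','jar','beaker'): 
    o=env.outline_of('top',t)
    for x in o[:1]: q=P[x['mask']]; print(t,np.median(q,0).round(3),q[:,2].max().round(3))
a=cv2.resize(img[225:285,385:475],None,fx=4,fy=4); b=cv2.resize(imgS[200:330,270:410],None,fx=4,fy=4)
c=np.zeros((520,560+360,3),np.uint8); c[:,:560]=b; c[:240,560:]=a
cv2.imwrite('pics/crop1.png',cv2.resize(c,(800,452)))
E
```

```text
bench 0.0014185079721633206
rail [572.3  17.4] [497.7 243.1] 88.27 z 0.0149 14539
platetop [567.5 -57.8] [130.1 130.7] 86.87 z 0.1409 4483
block [ 526.9 -332.6] [ 56.1 101.2] 1.4 z 0.041 1282
bigblock [ 674.6 -394.7] [ 77.8 140.1] 16.46 z 0.0559 2524
platetop scene [568.7 -58.5] [132.  131.1] 86.9 z 0.1411 4421
block scene [ 529.  -332.8] [ 56.5 102.5] 1.83 z 0.0414 829
top outline [567.9 -57.3] [104.6  60.9] 88.11 z 0.1414 53
top red [359.3 132.6] 162 med [ 0.7575 -0.1916  0.1499] min [ 0.457 -0.205  0.001] max [ 0.813 -0.093  1.319]
top red [257.6 193.1] 59 med [0.6666 0.0188 0.02  ] min [ 0.457 -0.093  0.013] max [0.674 0.024 1.319]
top red [228.4 234. ] 331 med [0.5728 0.0727 0.0897] min [ 0.457 -0.093  0.064] max [0.595 0.106 1.319]
top yel [412.1 320.4] 567 med [ 0.387  -0.2958  0.0411] min [ 0.333 -0.338  0.031] max [ 0.457 -0.093  1.319]
scene outline [842.2 370.2] [0. 0.] 0.0 z 0.7777 6
scene red [206.2 219.8] 207 med [ 0.7606 -0.1887  0.1506] min [ 0.725 -0.333  0.002] max [ 0.773 -0.179  0.154]
scene red [375.  301.4] 308 med [0.5787 0.0785 0.0906] min [0.558 0.054 0.071] max [0.842 0.37  0.778]
scene red [313.4 317.5] 69 med [0.6698 0.0208 0.0223] min [0.655 0.014 0.015] max [0.677 0.025 0.039]
scene yel [305.2 275. ] 8 med [ 0.6367 -0.061   0.0363] min [ 0.633 -0.062  0.034] max [ 0.642 -0.059  0.04 ]
wash [ 0.746 -0.188  0.104] 1.319
jar [ 0.38  -0.169  0.085] 1.319
beaker [0.341 0.22  0.048] 1.319
```

View pics/crop1.png

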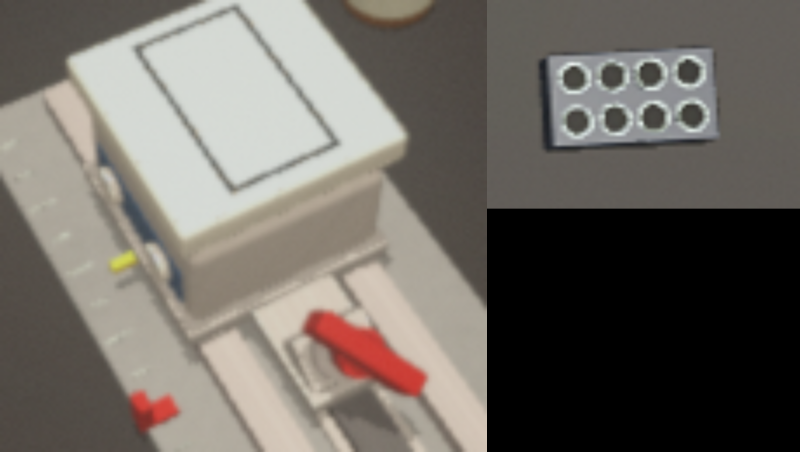

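The crop confirms it: the small dark block (424,254) measures 56×101×40 mm, which matches. The yellow pointer is at scene (305,275) and the clip at (313,317). Next are the rail frame, the knob pose and the tool target.

```bash
cat >> h.py <<'E'
def rednear(n,img,Pc,c,r=.06):
    h=cv2.cvtColor(img,cv2.COLOR_BGR2HSV); red=((h[...,0]<8)|(h[...,0]>172))&(h[...,1]>140)&(h[...,2]>70)
    k=red&(np.linalg.norm(Pc-np.array(c),axis=-1)<r); return Pc[k],k
E
python3 - <<'E'
from h import *
D={}
for n in('top','scene'):
    z=np.load(f'/tmp/{n}0.npz'); D[n]=(z['img'],cloud(n,z['d']))
for n,(img,P) in D.items():
    m=((P[...,2]>.006)&(P[...,2]<.032)&(abs(P[...,0]-.57)<.13)&(abs(P[...,1]-.02)<.27)).astype(np.uint8)
    m=cv2.morphologyEx(m,cv2.MORPH_OPEN,np.ones((5,5)))
    nn,lab,st,cc=cv2.connectedComponentsWithStats(m); i=1+np.argmax(st[1:,4])
    q=P[lab==i]; c,s,a=cv2.minAreaRect((q[:,:2]*1000).astype(np.float32)); print(n,'rail',c,s,a)
z12=0.012
# corners of base from top image by rays (read from the picture)
for uv in((152,190.5),(149,282),(366,194),(365,287)): print(uv,ray('top',*uv,z12).round(4))
for n,(img,P) in D.items():
    q,k=rednear(n,img,P,(.575,.075,.085)); print(n,len(q))
    for yaw in (0.03,-0.03,-.055):
        Rr=R.from_euler('z',yaw).as_matrix(); a=Rr@[0,np.sin(np.radians(35)),np.cos(np.radians(35))]
        ex=Rr@[1,0,0]; ey=np.cross(a,ex)
        o=np.array([.575,.075,.082]); X=(q-o)@ex; Y=(q-o)@ey; Z=(q-o)@a
        s=Z>np.percentile(Z,35); c,sz,an=cv2.minAreaRect((np.stack([X,Y],1)[s]*1000).astype(np.float32))
        print(yaw,'Z pct',np.percentile(Z,[5,50,95]).round(4),'rect',np.round(c,1),np.round(sz,1),round(an,1),'ctr',(o+ex*c[0]/1e3+ey*c[1]/1e3).round(4))
for p in [ray('scene',302,275,.033),ray('scene',305.2,275,.033),ray('top',257.6,193.1,.03)]: print(p.round(4))
E
```

```text
top rail (571.7733764648438, 22.165481567382812) (460.5087890625, 200.65304565429688) 86.9644775390625
scene rail (573.7212524414062, 20.954940795898438) (462.1261291503906, 202.2013702392578) 87.46798706054688
(152, 190.5) [0.6799 0.2474 0.012 ]
(149, 282) [0.4834 0.2555 0.012 ]
(366, 194) [ 0.6582 -0.213   0.012 ]
(365, 287) [ 0.4589 -0.2034  0.012 ]
top 340
0.03 Z pct [-0.0083  0.0081  0.0152] rect [-0.1 -0.2] [16.7 64.6] 29.7 ctr [0.5749 0.0749 0.0821]
-0.03 Z pct [-0.0083  0.0081  0.0151] rect [-0.4 -0.2] [16.8 64.6] 32.8 ctr [0.5746 0.0749 0.0821]
-0.055 Z pct [-0.008   0.0082  0.0151] rect [-0.5 -0.2] [16.8 64.6] 34.1 ctr [0.5745 0.0749 0.0821]
scene 350
0.03 Z pct [-0.0042  0.0115  0.0142] rect [ 1.3 -0.5] [13.5 61.2] 29.0 ctr [0.5763 0.0746 0.0823]
-0.03 Z pct [-0.0039  0.0116  0.0143] rect [ 1.2 -0.9] [13.5 62.2] 31.9 ctr [0.5762 0.0743 0.0825]
-0.055 Z pct [-0.004   0.0116  0.0143] rect [ 1.1 -0.8] [13.5 62.2] 33.1 ctr [0.5761 0.0743 0.0825]
[ 0.642  -0.0661  0.033 ]
[ 0.6367 -0.0628  0.033 ]
[0.6644 0.0186 0.03  ]
```

```bash
M='python3 -m pendant'
for i in 1; do python3 -m pendant '[{"travel":[0.25,-0.22,-0.05],"rot":[0,0,0],"fingers":1},{"travel":[0.5,-0.45,-0.05],"rot":[0,0,0],"fingers":1},{"travel":[0.75,-0.68,-0.05],"rot":[0,0,0],"fingers":1},{"travel":[1,-0.9,-0.05],"rot":[0,0,0],"fingers":1},{"travel":[1,-0.9,-0.05],"rot":[0,0,0],"fingers":1}]'; done
python3 -m pendant '[{"travel":[0.25,-0.22,-0.05],"rot":[0,0,0],"fingers":1},{"travel":[0.5,-0.45,-0.05],"rot":[0,0,0],"fingers":1},{"travel":[0.75,-0.68,-0.05],"rot":[0,0,0],"fingers":1},{"travel":[1,-0.9,-0.05],"rot":[0,0,0],"fingers":1},{"travel":[1,-0.9,-0.05],"rot":[0,0,0],"fingers":1}]'
python3 -m pendant '[{"travel":[0.25,-0.22,-0.05],"rot":[0,0,0],"fingers":1},{"travel":[0.5,-0.45,-0.05],"rot":[0,0,0],"fingers":1},{"travel":[0.75,-0.68,-0.05],"rot":[0,0,0],"fingers":1},{"travel":[1,-0.9,-0.05],"rot":[0,0,0],"fingers":1},{"travel":[1,-0.9,-0.05],"rot":[0,0,0],"fingers":1}]'
python3 -m pendant '[{"travel":[0.25,-0.22,-0.05],"rot":[0,0,0],"fingers":1},{"travel":[0.5,-0.45,-0.05],"rot":[0,0,0],"fingers":1},{"travel":[0.75,-0.68,-0.05],"rot":[0,0,0],"fingers":1},{"travel":[1,-0.9,-0.05],"rot":[0,0,0],"fingers":1},{"travel":[1,-0.9,-0.05],"rot":[0,0,0],"fingers":1}]'
python3 -m pendant '[{"travel":[0.25,-0.22,-0.05],"rot":[0,0,0],"fingers":1},{"travel":[0.5,-0.45,-0.05],"rot":[0,0,0],"fingers":1},{"travel":[0.75,-0.68,-0.05],"rot":[0,0,0],"fingers":1},{"travel":[1,-0.9,-0.05],"rot":[0,0,0],"fingers":1},{"travel":[1,-0.9,-0.05],"rot":[0,0,0],"fingers":1}]'
cat >> h.py <<'E'
PSI=-0.052
Rr=R.from_euler('z',PSI).as_matrix()
A=Rr@[0,np.sin(np.radians(35)),np.cos(np.radians(35))]
def toolknob(th):
    ex=Rr@[1,0,0]; ey=np.cross(A,ex); t=np.cos(th)*ex+np.sin(th)*ey
    return np.stack([np.cross(t,-A),t,-A],1)
E
python3 - <<'E'
from h import *
K=np.array([.5752,.0747,.0822])
print(delta(K+A*.11,toolknob(np.radians(33.7)))); s=env.get_state(); print(s['joint_pos'].round(3),s['clock'])
E
```

```text
clock: 1.85
tcp_pos: [0.2581, -0.4043, 0.2567]
orientation: [-0.001, 0.988, 0.156, 0.0]
wrist_force: [0.7, -1.5, 0.4]
finger_gap: 0.0857
grip_force: 0.0
clock: 2.35
tcp_pos: [0.3394, -0.2658, 0.2627]
orientation: [-0.0, 0.988, 0.157, 0.0]
wrist_force: [-0.3, -0.3, 0.9]
finger_gap: 0.0857
grip_force: 0.0
clock: 2.85
tcp_pos: [0.4211, -0.1271, 0.2684]
orientation: [-0.0, 0.988, 0.157, 0.001]
wrist_force: [-0.6, 0.1, -0.0]
finger_gap: 0.0853
grip_force: 0.0
clock: 3.35
tcp_pos: [0.503, 0.0118, 0.2739]
orientation: [-0.0, 0.988, 0.156, 0.001]
wrist_force: [0.1, -0.3, -0.3]
finger_gap: 0.085
grip_force: 0.0
clock: 3.85
tcp_pos: [0.5844, 0.1509, 0.2789]
orientation: [-0.0, 0.988, 0.155, 0.0]
wrist_force: [-0.7, -0.1, -0.1]
finger_gap: 0.0854
grip_force: 0.0
(array([-0.081,  0.09 ,  0.889]), array([-0.203, -0.636, -1.654]))
[0.12  0.365 0.19  1.395 0.    2.949] 3.85
```

```bash

python3 -m pendant '[{"travel":[0,0,0],"rot":[-0.102,-0.318,-0.827],"fingers":1},{"travel":[0,0,0],"rot":[-0.102,-0.318,-0.827],"fingers":1},{"travel":[0,0,0],"rot":[-0.102,-0.318,-0.827],"fingers":1},{"travel":[0,0,0],"rot":[-0.102,-0.318,-0.827],"fingers":1},{"travel":[0,0,0],"rot":[-0.102,-0.318,-0.827],"fingers":1},{"travel":[0,0,0],"rot":[-0.102,-0.318,-0.827],"fingers":1},{"travel":[0,0,0],"rot":[-0.102,-0.318,-0.827],"fingers":1}]'
python3 -m pendant '[{"travel":[0,0,0],"rot":[-0.102,-0.318,-0.827],"fingers":0.2},{"travel":[0,0,0],"rot":[-0.102,-0.318,-0.827],"fingers":0.2},{"travel":[0,0,0],"rot":[-0.102,-0.318,-0.827],"fingers":0.2},{"travel":[0,0,0],"rot":[-0.102,-0.318,-0.827],"fingers":0.2},{"travel":[0,0,0],"rot":[-0.102,-0.318,-0.827],"fingers":0.2},{"travel":[0,0,0],"rot":[-0.102,-0.318,-0.827],"fingers":0.2},{"travel":[0,0,0],"rot":[-0.102,-0.318,-0.827],"fingers":0.2},{"travel":[0,0,0],"rot":[-0.102,-0.318,-0.827],"fingers":0.2}]'
python3 - <<'E'
from h import *
K=np.array([.5752,.0747,.0822])
print(delta(K+A*.06,toolknob(np.radians(33.7)))); print(delta(K)); s=env.get_state(); print(s['joint_pos'].round(3),s['clock'])
E
```

```text
clock: 4.55
tcp_pos: [0.5824, 0.148, 0.2794]
orientation: [0.075, 0.817, 0.551, -0.152]
wrist_force: [0.4, 0.2, -0.4]
finger_gap: 0.0854
grip_force: 0.0
clock: 5.35
tcp_pos: [0.5818, 0.1487, 0.2805]
orientation: [0.135, 0.474, 0.827, -0.269]
wrist_force: [1.2, 0.1, -0.1]
finger_gap: 0.0515
grip_force: 0.0
(array([0.38 , 0.225, 1.209]), array([-0.001, -0.001, -0.005]))
(array([0.38 , 0.226, 1.709]), None)
[ 0.363  0.588  0.408  1.668 -0.552  1.482] 5.35
```

```bash

python3 -m pendant '[{"travel":[0.2,0.11,0.4],"rot":[0,0,0],"fingers":0.2},{"travel":[0.38,0.225,0.7],"rot":[0,0,0],"fingers":0.2},{"travel":[0.38,0.225,0.9],"rot":[0,0,0],"fingers":0.2},{"travel":[0.38,0.225,0.9],"rot":[0,0,0],"fingers":0.2},{"travel":[0.38,0.225,0.9],"rot":[0,0,0],"fingers":0.2}]' 60
python3 - <<'E'
from h import *
K=np.array([.5752,.0747,.0822])
print(delta(K,toolknob(np.radians(33.7)))); s=env.get_state(); print(s['joint_pos'].round(3),s['clock'],s['wrist_force'])
for n in('top','scene'):
    img,d=env.read_camera(n); cv2.imwrite(f'pics/{n}1.png',img)
    if n=='scene': cv2.imwrite('pics/crop2.png',cv2.resize(img[200:350,270:450],None,fx=3,fy=3))
E
```

```text
clock: 5.85
tcp_pos: [0.5788, 0.1302, 0.1624]
orientation: [0.135, 0.474, 0.827, -0.269]
wrist_force: [-1.4, -0.0, 0.4]
finger_gap: 0.0511
grip_force: 0.0
(array([ 0.006, -0.001,  0.813]), array([-0.002, -0.001, -0.005]))
[ 0.338  0.606  0.149  1.376 -0.559  1.454] 5.85 [-1.44198939 -0.03843403  0.43435261]
```

View pics/crop2.png

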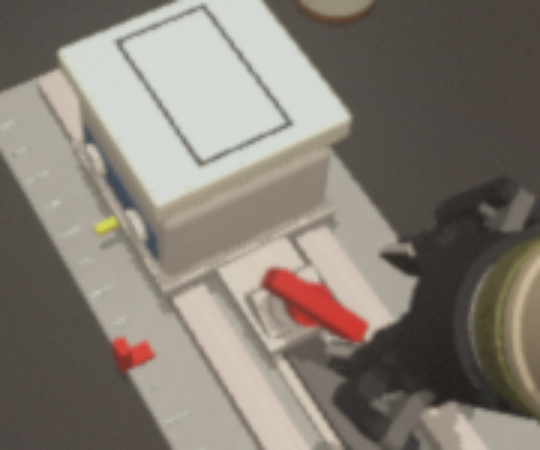

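The gripper comes in along the knob axis with its fingers either side of the red wing, which sits at (315,300) in the crop. I'll go down and close.

```bash

python3 -m pendant '[{"travel":[0,0,0.27],"rot":[0,0,0],"fingers":0.2},{"travel":[0,0,0.54],"rot":[0,0,0],"fingers":0.2},{"travel":[0,0,0.8],"rot":[0,0,0],"fingers":0.2},{"travel":[0,0,0.8],"rot":[0,0,0],"fingers":0.2},{"travel":[0,0,0.8],"rot":[0,0,0],"fingers":-0.3},{"travel":[0,0,0.8],"rot":[0,0,0],"fingers":-1},{"travel":[0,0,0.8],"rot":[0,0,0],"fingers":-1},{"travel":[0,0,0.8],"rot":[0,0,0],"fingers":-1},{"travel":[0,0,0.8],"rot":[0,0,0],"fingers":-1}]' 60
python3 - <<'E'
from h import *
s=env.get_state(); T=toolknob(np.radians(33.7))
print('pull unit in tool for 83mm along rail y', (T.T@(Rr@[0,.083,0])/.12).round(3),s['ft_torque'])
E
```

```text
clock: 6.85
tcp_pos: [0.5764, 0.0768, 0.0856]
orientation: [0.137, 0.472, 0.828, -0.269]
wrist_force: [-2.2, -0.1, 6.1]
finger_gap: 0.0232
grip_force: 58.6
pull unit in tool for 83mm along rail y [ 0.471  0.314 -0.397] [-0.29275664  0.4920797  -0.38456354]
```

```bash

python3 -m pendant '[{"travel":[0,0,0],"rot":[0,0,0],"fingers":0},{"travel":[0,0,0],"rot":[0,0,0],"fingers":0},{"travel":[0,0,-0.07],"rot":[0,0,0],"fingers":0},{"travel":[0,0,-0.07],"rot":[0,0,0],"fingers":-0.5},{"travel":[0,0,-0.07],"rot":[0,0,0],"fingers":-1},{"travel":[0,0,-0.07],"rot":[0,0,0],"fingers":-1},{"travel":[0,0,-0.07],"rot":[0,0,0],"fingers":-1},{"travel":[0,0,-0.07],"rot":[0,0,0],"fingers":-1}]' 60
python3 - <<'E'
from h import *
print(env.get_state()['ft_torque'])
img,d=env.read_camera('scene'); cv2.imwrite('pics/crop3.png',cv2.resize(img[220:350,300:450],None,fx=4,fy=4))
img,d=env.read_camera('top'); cv2.imwrite('pics/top3.png',img)
E
```

```text
clock: 7.65
tcp_pos: [0.5761, 0.0809, 0.0911]
orientation: [0.136, 0.472, 0.828, -0.269]
wrist_force: [-1.5, 1.2, 7.5]
finger_gap: 0.0217
grip_force: 58.5
[-0.04827305  0.38178039 -0.16384174]
```

View pics/crop3.png

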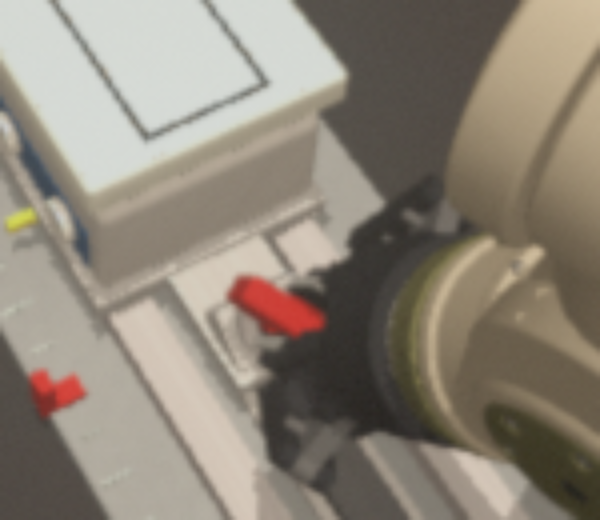

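The wing at (275,305) is held near its middle with one end sticking out. Before pulling I'll check its angle.

```bash
python3 - <<'E'
from h import *
for n in('top','scene'):
    img,d=env.read_camera(n); P=cloud(n,d)
    q,k=rednear(n,img,P,(.575,.075,.085))
    ex=Rr@[1,0,0]; ey=np.cross(A,ex); o=np.array([.5752,.0747,.0822])
    X=(q-o)@ex; Y=(q-o)@ey; Z=(q-o)@A; s=Z>.004; print(n,len(q),s.sum(),np.percentile(Z,[5,50,95]).round(4))
    if s.sum()>8:
        c,sz,an=cv2.minAreaRect((np.stack([X,Y],1)[s]*1000).astype(np.float32)); print(np.round(c,1),np.round(sz,1),an)
s=env.get_state(); print(((s['tcp_pos']-o)@np.stack([ex,ey,A],1)).round(4), s['joint_pos'].round(3))
E
```

```text
top 170 114 [-0.0075  0.0083  0.0144]
[  7.5 -10.2] [18.9 43.2] 31.876657485961914
scene 184 161 [-0.002   0.0114  0.0134]
[  7.6 -11.4] [14.2 37.9] 36.166542053222656
[0.0006 0.     0.0109] [ 0.266  0.608 -0.034  1.145 -0.578  1.367]
```

```bash

python3 -m pendant '[{"travel":[0,0,0],"rot":[0,0,0],"fingers":0},{"travel":[0,0,0],"rot":[0,0,0],"fingers":0},{"travel":[0,0,0.07],"rot":[0,0,0],"fingers":0},{"travel":[0,0,0.07],"rot":[0,0,0],"fingers":-0.5},{"travel":[0,0,0.07],"rot":[0,0,0],"fingers":-1},{"travel":[0,0,0.07],"rot":[0,0,0],"fingers":-1},{"travel":[0,0,0.07],"rot":[0,0,0],"fingers":-1},{"travel":[0,0,0.07],"rot":[0,0,0],"fingers":-1}]' 80
python3 -m pendant '[{"travel":[0.05,0.034,-0.043],"rot":[0,0,0],"fingers":-1},{"travel":[0.1,0.067,-0.085],"rot":[0,0,0],"fingers":-1},{"travel":[0.15,0.1,-0.127],"rot":[0,0,0],"fingers":-1},{"travel":[0.2,0.134,-0.169],"rot":[0,0,0],"fingers":-1},{"travel":[0.25,0.167,-0.211],"rot":[0,0,0],"fingers":-1},{"travel":[0.3,0.2,-0.253],"rot":[0,0,0],"fingers":-1},{"travel":[0.35,0.234,-0.295],"rot":[0,0,0],"fingers":-1},{"travel":[0.4,0.267,-0.337],"rot":[0,0,0],"fingers":-1},{"travel":[0.431,0.288,-0.364],"rot":[0,0,0],"fingers":-1},{"travel":[0.431,0.288,-0.364],"rot":[0,0,0],"fingers":-1}]'
cat > meas.py <<'E'
from h import *
RC=np.array([.5725,.0218,0])
def measure():
    for n in('scene','top'):
        img,d=env.read_camera(n); P=cloud(n,d); h=cv2.cvtColor(img,cv2.COLOR_BGR2HSV); L=(P-RC)@Rr
        pl=(P[...,2]>.134)&(P[...,2]<.148)&(abs(L[...,0])<.068)&(abs(L[...,1])<.2)&(h[...,1]<60)&(h[...,2]>120)
        pl=cv2.morphologyEx(pl.astype(np.uint8),cv2.MORPH_OPEN,np.ones((5,5)))>0
        c,s,a=cv2.minAreaRect((P[pl][:,:2]*1000).astype(np.float32)); print(n,'plate world',np.round(c,1),'rail',((np.array([*c,0])/1000-RC)@Rr).round(4)[:2],np.round(s,1),round(a,1))
        q,k=rednear(n,img,P,(.667,.02,.025),.025); v,u=np.nonzero(k)
        if len(q): print(n,'clip n',len(q),'rail med',np.median((q-RC)@Rr,0).round(4),'y range',((q-RC)@Rr)[:,1].min().round(4),((q-RC)@Rr)[:,1].max().round(4),'uv',u.mean(),v.mean())
        y=(abs(h[...,0].astype(int)-28)<8)&(h[...,1]>110)&(h[...,2]>90)&(abs(L[...,0]-.07)<.02)&(abs(L[...,1])<.2)&(L[...,2]<.06)
        v,u=np.nonzero(y)
        if len(u): print(n,'ptr n',len(u),'rail med',np.median(L[y],0).round(4),'uv',u.mean(),v.mean(),'by ray',((ray(n,u.mean(),v.mean(),.033)-RC)@Rr).round(4))
    return img
if __name__=='__main__': measure()
E
python3 meas.py
```

```text
clock: 8.65
tcp_pos: [0.5751, 0.076, 0.0821]
orientation: [0.135, 0.473, 0.828, -0.269]
wrist_force: [1.3, -0.8, -8.0]
finger_gap: 0.0228
grip_force: 78.6
clock: 9.65
tcp_pos: [0.5792, 0.1534, 0.0822]
orientation: [0.134, 0.472, 0.829, -0.269]
wrist_force: [0.7, 2.0, -17.3]
finger_gap: 0.0224
grip_force: 79.8
scene plate world [572.8  18.7] rail [ 0.0004 -0.0031] [131.8 130.7] 86.9
scene clip n 85 rail med [0.0976 0.004  0.0207] y range -0.003 0.0078 uv 313.22352941176473 317.6470588235294
scene ptr n 26 rail med [ 0.0687 -0.0026  0.0367] uv 324.15384615384613 305.84615384615387 by ray [ 0.0683 -0.0044  0.033 ]
top plate world [571.1  19.1] rail [-0.0012 -0.0028] [130.5 130.7] 87.8
top clip n 58 rail med [0.0943 0.0017 0.0213] y range -0.0045 0.0071 uv 257.7586206896552 192.8448275862069
```

```bash

python3 -m pendant '[{"travel":[0.014,0.01,-0.012],"rot":[0,0,0],"fingers":-1},{"travel":[0.028,0.019,-0.024],"rot":[0,0,0],"fingers":-1},{"travel":[0.028,0.019,-0.024],"rot":[0,0,0],"fingers":-1},{"travel":[0.028,0.019,-0.024],"rot":[0,0,0],"fingers":-1}]'
python3 meas.py; python3 - <<'E'
from meas import *
img,_=env.read_camera('scene'); f=6; u0,v0,w,hh=270,270,100,75
big=cv2.resize(img[v0:v0+hh,u0:u0+w],None,fx=f,fy=f,interpolation=cv2.INTER_CUBIC); clean=big.copy()
def ln(a,b,c):
    p=[tuple(int((x-o+.5)*f) for x,o in zip(proj('scene',RC+Rr@np.array(q)),(u0,v0))) for q in(a,b)]; cv2.line(big,p[0],p[1],c,1)
for y in(-.0045,.0075): ln((.1,y,.012),(.1,y,.036),(0,255,0)); ln((.09,y,.012),(.11,y,.012),(0,255,0))
for y in(-.0015,.0045): ln((.06,y,.033),(.077,y,.033),(255,0,0))
ln((.06,.0015,.012),(.12,.0015,.012),(255,255,0))
cv2.imwrite('pics/crop4.png',cv2.resize(np.hstack([clean,big]),(800,300)))
E
```

```text
clock: 10.15
tcp_pos: [0.5794, 0.1569, 0.0823]
orientation: [0.134, 0.473, 0.828, -0.269]
wrist_force: [-0.2, -0.2, -21.8]
finger_gap: 0.0221
grip_force: 79.4
scene plate world [573.2  22.4] rail [0.0006 0.0007] [130.8 130.7] 86.6
scene clip n 85 rail med [0.0972 0.004  0.0209] y range -0.0044 0.0071 uv 313.2823529411765 317.5529411764706
scene ptr n 25 rail med [0.0688 0.001  0.0365] uv 325.04 307.52 by ray [ 0.0685 -0.0006  0.033 ]
top plate world [571.5  22.9] rail [-0.001  0.001] [130.7 130.3] 86.9
top clip n 59 rail med [0.0947 0.0017 0.0206] y range -0.0042 0.012 uv 257.6949152542373 192.79661016949152
```

View pics/crop4.png

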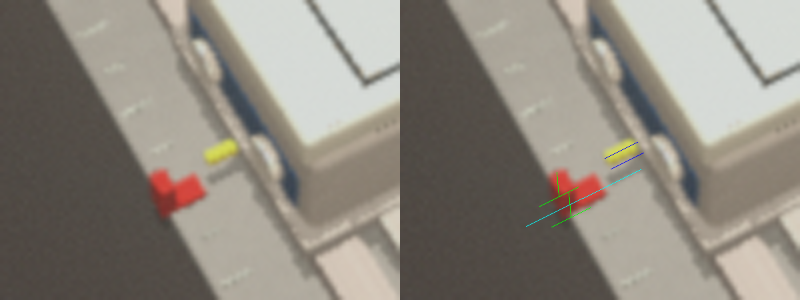

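```bash

python3 -m pendant '[{"travel":[0.0125,0.0084,0],"rot":[0,0,0],"fingers":-1},{"travel":[0.0125,0.0084,0],"rot":[0,0,0],"fingers":-1},{"travel":[0.0125,0.0084,0],"rot":[0,0,0],"fingers":-1},{"travel":[0.0125,0.0084,0],"rot":[0,0,0],"fingers":-1}]'
python3 meas.py
python3 - <<'E'
from h import *
s=env.get_state();print(s['joint_pos'].round(3),s['wrist_force'].round(1),s['ft_torque'].round(2))
E
```

```text
clock: 10.7
tcp_pos: [0.5795, 0.1581, 0.0822]
orientation: [0.135, 0.472, 0.828, -0.269]
wrist_force: [-3.9, -0.4, -16.5]
finger_gap: 0.0219
grip_force: 79.6
scene plate world [572.9  23.6] rail [0.0003 0.0018] [131.3 130.9] 87.2
scene clip n 85 rail med [0.0974 0.0041 0.0193] y range -0.004 0.0076 uv 313.18823529411765 317.6235294117647
scene ptr n 30 rail med [0.0686 0.0028 0.0366] uv 325.5 307.8 by ray [0.0681 0.0003 0.033 ]
top plate world [571.6  24.1] rail [-0.001   0.0023] [130.4 130.3] 86.8
top clip n 57 rail med [0.0948 0.0018 0.0214] y range -0.0041 0.0069 uv 257.719298245614 192.7719298245614
[ 0.378  0.699  0.106  1.263 -0.549  1.495] [ -3.8  -2.1 -16.4] [ 2.07  0.65 -0.55]
```

```bash

python3 -m pendant '[{"travel":[0,0,0],"rot":[0,0,0.09],"fingers":-1},{"travel":[0,0,0],"rot":[0,0,0.18],"fingers":-1},{"travel":[0,0,0],"rot":[0,0,0.27],"fingers":-1},{"travel":[0,0,0],"rot":[0,0,0.36],"fingers":-1},{"travel":[0,0,0],"rot":[0,0,0.45],"fingers":-1},{"travel":[0,0,0],"rot":[0,0,0.54],"fingers":-1},{"travel":[0,0,0],"rot":[0,0,0.62],"fingers":-1},{"travel":[0,0,0],"rot":[0,0,0.62],"fingers":-1}]' 100
python3 meas.py | grep -v clip
python3 - <<'E'
from h import *
s=env.get_state();print(s['joint_pos'].round(3),s['wrist_force'].round(1),s['ft_torque'].round(2)); print(delta([.5795,.158,.0822],toolknob(np.radians(33.7)))[1]*60)
E
```

```text
clock: 11.6
tcp_pos: [0.5795, 0.1582, 0.0822]
orientation: [0.214, 0.712, 0.634, -0.212]
wrist_force: [-4.6, -1.4, -14.1]
finger_gap: 0.0216
grip_force: 98.9
scene plate world [573.3  23.8] rail [0.0007 0.002 ] [131.4 130.1] 87.2
scene ptr n 29 rail med [0.069  0.0028 0.0368] uv 325.41379310344826 307.8965517241379 by ray [0.0683 0.0004 0.033 ]
top plate world [571.8  24. ] rail [-0.0009  0.0022] [130.1 130.4] 86.9
[ 0.378  0.699  0.106  1.263 -0.549  2.142] [ -5.8  -1.2 -13.8] [ 1.99  0.83 -0.74]
[ -0.06   0.06 -37.14]
```

Steady so far, so I'll finish the turn. That needs 74.5° in total, which is 0.62 more plus a small over-press.

```bash

python3 -m pendant '[{"travel":[0,0,0],"rot":[0,0,0.09],"fingers":-1},{"travel":[0,0,0],"rot":[0,0,0.18],"fingers":-1},{"travel":[0,0,0],"rot":[0,0,0.27],"fingers":-1},{"travel":[0,0,0],"rot":[0,0,0.36],"fingers":-1},{"travel":[0,0,0],"rot":[0,0,0.45],"fingers":-1},{"travel":[0,0,0],"rot":[0,0,0.54],"fingers":-1},{"travel":[0,0,0],"rot":[0,0,0.62],"fingers":-1},{"travel":[0,0,0],"rot":[0,0,0.64],"fingers":-1},{"travel":[0,0,0],"rot":[0,0,0.66],"fingers":-1},{"travel":[0,0,0],"rot":[0,0,0.66],"fingers":-1}]' 120
python3 meas.py | grep -v clip
python3 - <<'E'
from h import *
s=env.get_state();print(s['joint_pos'].round(3),s['wrist_force'].round(1),s['ft_torque'].round(2)); print(delta([.5795,.158,.0822],toolknob(np.radians(33.7)))[1]*60)
E
```

```text
clock: 12.7
tcp_pos: [0.5794, 0.1584, 0.0823]
orientation: [0.273, 0.884, 0.357, -0.128]
wrist_force: [-5.8, 0.7, -10.7]
finger_gap: 0.0209
grip_force: 118.8
scene plate world [573.1  23.7] rail [0.0005 0.0019] [130.9 130.7] 87.0
scene ptr n 29 rail med [0.0689 0.0027 0.0366] uv 325.37931034482756 308.2068965517241 by ray [0.0687 0.0009 0.033 ]
top plate world [571.8  24.3] rail [-0.0009  0.0024] [130.6 130.4] 87.0
[ 0.378  0.699  0.106  1.264 -0.549  2.832] [-5.1  0.6 -9.9] [1.98 1.96 0.78]
[-6.000e-02  1.200e-01 -7.668e+01]
```

```bash

python3 -m pendant '[{"travel":[0,0,0],"rot":[0,0,0],"fingers":0.2},{"travel":[0,0,0],"rot":[0,0,0],"fingers":0.2},{"travel":[0,0,0],"rot":[0,0,0],"fingers":0.2},{"travel":[0,0,-0.3],"rot":[0,0,0],"fingers":0.2},{"travel":[0,0,-0.6],"rot":[0,0,0],"fingers":0.2},{"travel":[0,0,-0.95],"rot":[0,0,0],"fingers":0.2},{"travel":[0,0,-0.95],"rot":[0,0,0],"fingers":0.2},{"travel":[0,0,-0.95],"rot":[0,0,0],"fingers":0.2}]' 60
python3 meas.py 
python3 - <<'E'
from h import *
for n in('top','scene'):
    img,d=env.read_camera(n); P=cloud(n,d)
    ex=Rr@[1,0,0]; ey=np.cross(A,ex); o=np.array([.5795,.1584,.0822])
    q,k=rednear(n,img,P,o); X=(q-o)@ex; Y=(q-o)@ey; Z=(q-o)@A; s=Z>.006; print(n,len(q),s.sum())
    c,sz,an=cv2.minAreaRect((np.stack([X,Y],1)[s]*1000).astype(np.float32)); print(np.round(c,1),np.round(sz,1),an)
s=env.get_state(); print(s['joint_pos'].round(3))
E
```

```text
clock: 13.6
tcp_pos: [0.5852, 0.2246, 0.1773]
orientation: [0.273, 0.885, 0.355, -0.124]
wrist_force: [0.5, 0.5, 0.7]
finger_gap: 0.0511
grip_force: 0.0
scene plate world [573.6  25.4] rail [0.0009 0.0037] [131.5 130.1] 87.6
scene clip n 84 rail med [0.0973 0.004  0.0216] y range -0.0029 0.0077 uv 313.26190476190476 317.5833333333333
scene ptr n 28 rail med [0.0693 0.0041 0.0362] uv 325.7142857142857 308.82142857142856 by ray [0.0687 0.0024 0.033 ]
top plate world [571.8  25.8] rail [-0.0009  0.0039] [130.3 130.3] 87.0
top clip n 58 rail med [0.0945 0.0019 0.0205] y range -0.0042 0.0078 uv 257.7586206896552 192.8448275862069
top 307 176
[-1.1 -1.5] [65.6 15.7] 53.827762603759766
scene 513 342
[1.7 0.3] [62.1 14.5] 55.324676513671875
[ 0.462  0.723  0.381  1.564 -0.523  2.93 ]
```

The knob measures about 1.2 rad, which is only just past 1.15. I'll regrip the wing at its present angle and press it to the stop, then relax the torque before letting go.

```bash

python3 - <<'E'
from h import *
T=toolknob(np.radians(-35.5)); K=np.array([.5797,.158,.0815])-Rr@[0,.0005,0]
print(delta(K,T)); print('rail -y 1mm', (T.T@(Rr@[0,-.001,0])/.12).round(4))
E
```

```text
(array([0.001, 0.001, 0.946]), array([-0.   ,  0.003, -0.129]))
rail -y 1mm [-0.0056  0.004   0.0048]
```

```bash

python3 -m pendant '[{"travel":[0,0,0.3],"rot":[0,0,-0.129],"fingers":0.1},{"travel":[0,0,0.6],"rot":[0,0,-0.129],"fingers":0.1},{"travel":[0,0,0.94],"rot":[0,0,-0.129],"fingers":0.1},{"travel":[0,0,0.94],"rot":[0,0,-0.129],"fingers":0.1},{"travel":[0,0,0.94],"rot":[0,0,-0.129],"fingers":-0.4},{"travel":[0,0,0.94],"rot":[0,0,-0.129],"fingers":-1},{"travel":[0,0,0.94],"rot":[0,0,-0.129],"fingers":-1},{"travel":[0,0,0.94],"rot":[0,0,-0.129],"fingers":-1},{"travel":[0,0,0.94],"rot":[0,0,-0.129],"fingers":-1}]' 120
python3 meas.py | grep -v clip
python3 -m pendant '[{"travel":[0,0,0],"rot":[0,0,0.05],"fingers":-1},{"travel":[0,0,0],"rot":[0,0,0.1],"fingers":-1},{"travel":[0,0,0],"rot":[0,0,0.15],"fingers":-1},{"travel":[0,0,0],"rot":[0,0,0.19],"fingers":-1},{"travel":[0,0,0],"rot":[0,0,0.22],"fingers":-1},{"travel":[0,0,0],"rot":[0,0,0.22],"fingers":-1}]'
python3 meas.py | grep -v clip
python3 - <<'E'
from h import *
s=env.get_state();print(s['joint_pos'].round(3),s['wrist_force'].round(1),s['ft_torque'].round(2)); print(delta([.5795,.158,.0822],toolknob(np.radians(33.7)))[1]*60)
E
```

```text
clock: 14.7
tcp_pos: [0.5789, 0.1598, 0.0833]
orientation: [0.263, 0.858, 0.415, -0.146]
wrist_force: [-4.9, -2.0, -3.7]
finger_gap: 0.0209
grip_force: 117.8
scene plate world [573.3  25.9] rail [0.0006 0.0041] [130.8 130.3] 86.8
scene ptr n 27 rail med [0.0696 0.0045 0.0375] uv 325.85185185185185 308.81481481481484 by ray [0.0685 0.0025 0.033 ]
top plate world [571.8  26.1] rail [-0.0009  0.0043] [130.7 130.2] 87.0
clock: 15.4
tcp_pos: [0.5801, 0.1608, 0.0833]
orientation: [0.278, 0.901, 0.314, -0.113]
wrist_force: [-4.0, 4.2, -2.8]
finger_gap: 0.021
grip_force: 121.6
scene plate world [573.4  25.6] rail [0.0007 0.0038] [131.1 130.3] 86.9
scene ptr n 29 rail med [0.0698 0.0035 0.0362] uv 325.7586206896552 308.7241379310345 by ray [0.0686 0.0022 0.033 ]
top plate world [571.8  25.7] rail [-0.0009  0.0039] [130.1 130.2] 87.0
[ 0.381  0.699  0.11   1.266 -0.547  2.932] [-3.4  4.9 -4.2] [ 1.18  0.07 -0.26]
[ 0.000e+00 -6.000e-02 -8.226e+01]
```

```bash

python3 -m pendant '[{"travel":[0,0,0],"rot":[0,0,0],"fingers":-0.45},{"travel":[0,0,0],"rot":[0,0,-0.05],"fingers":0},{"travel":[0,0,0],"rot":[0,0,-0.1],"fingers":0.2},{"travel":[0,0,0],"rot":[0,0,-0.1],"fingers":0.2},{"travel":[0,0,-0.3],"rot":[0,0,-0.1],"fingers":0.2},{"travel":[0,0,-0.6],"rot":[0,0,-0.1],"fingers":0.2},{"travel":[0,0,-0.95],"rot":[0,0,-0.1],"fingers":0.2},{"travel":[0,0,-0.95],"rot":[0,0,-0.1],"fingers":0.2},{"travel":[0,0,-0.95],"rot":[0,0,-0.1],"fingers":0.2}]' 60
python3 meas.py 
python3 - <<'E'
from h import *
for n in('top','scene'):
    img,d=env.read_camera(n); P=cloud(n,d)
    ex=Rr@[1,0,0]; ey=np.cross(A,ex); o=np.array([.5795,.1594,.0822])
    q,k=rednear(n,img,P,o); X=(q-o)@ex; Y=(q-o)@ey; Z=(q-o)@A
    for zz in (.004,.006,.008):
        s=Z>zz; c,sz,an=cv2.minAreaRect((np.stack([X,Y],1)[s]*1000).astype(np.float32)); 
        B=np.stack([X,Y],1)[s]; w,V=np.linalg.eigh(np.cov(B.T)); print(n,s.sum(),np.round(c,1),np.round(sz,1),round(an,1),'pca',np.degrees(np.arctan2(V[1,1],V[0,1])).round(1))
    cv2.imwrite(f'pics/{n}5.png',img)
E
```

```text
clock: 16.4
tcp_pos: [0.5845, 0.2254, 0.1776]
orientation: [0.273, 0.883, 0.36, -0.126]
wrist_force: [0.7, -0.2, -0.5]
finger_gap: 0.0511
grip_force: 0.0
scene plate world [573.2  25.4] rail [0.0005 0.0036] [131.1 130.3] 86.8
scene clip n 86 rail med [0.0972 0.0043 0.0206] y range -0.0038 0.0081 uv 313.24418604651163 317.6162790697674
scene ptr n 29 rail med [0.07   0.0045 0.0366] uv 325.7586206896552 308.7241379310345 by ray [0.0686 0.0022 0.033 ]
top plate world [571.9  25.8] rail [-0.0008  0.004 ] [130.3 130.3] 86.8
top clip n 59 rail med [0.0944 0.002  0.0204] y range -0.0039 0.0116 uv 257.6949152542373 192.79661016949152
top 198 [-0.6 -2.8] [65.4 14.9] 53.2 pca 52.8
top 182 [-0.6 -2.8] [65.4 14.9] 53.2 pca 52.9
top 167 [-0.5 -2.7] [65.  14.9] 53.5 pca 52.9
scene 360 [ 1.2 -0.5] [62.4 15.3] 52.1 pca 53.3
scene 336 [ 1.2 -0.5] [62.4 15.3] 52.1 pca 53.2
scene 314 [ 1.1 -0.5] [62.4 15.2] 51.7 pca 52.8
```

```bash

python3 - <<'E'
from h import *
for n in('top','scene'):
    z=np.load(f'/tmp/{n}0.npz'); img=z['img']; P=cloud(n,z['d'])
    ex=Rr@[1,0,0]; ey=np.cross(A,ex); o=np.array([.5752,.0747,.0822])
    q,k=rednear(n,img,P,o); X=(q-o)@ex; Y=(q-o)@ey; Z=(q-o)@A
    for zz in (.004,.008):
        s=Z>zz; c,sz,an=cv2.minAreaRect((np.stack([X,Y],1)[s]*1000).astype(np.float32)); 
        B=np.stack([X,Y],1)[s]; w,V=np.linalg.eigh(np.cov(B.T)); print(n,s.sum(),np.round(c,1),np.round(sz,1),round(an,1),'pca',np.degrees(np.arctan2(V[1,1],V[0,1])).round(1))
a=cv2.imread('pics/scene5.png')[240:340,290:430]; b=cv2.imread('pics/top5.png')[175:275,140:280]
cv2.imwrite('pics/crop5.png',cv2.resize(np.hstack([a,b]),(800,286),interpolation=cv2.INTER_CUBIC))
E
```

```text
top 213 [-0.7  0.2] [16.8 64.6] 33.9 pca 123.6
top 173 [-0.6  0.2] [16.8 64.5] 34.3 pca 123.0
scene 286 [ 1.1 -0.6] [14.  62.6] 33.3 pca 123.8
scene 272 [ 1.1 -0.6] [14.  62.6] 33.1 pca 123.8
```

View pics/crop5.png

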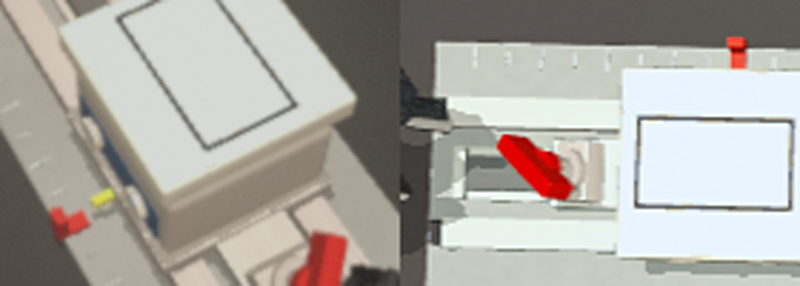

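The pointer shows about 2 mm off the clip at scene crop (102,198). The wing has turned about 70.6° (1.23 rad). Both are inside their limits, so I'll go for the block.

```bash
cat >> h.py <<'E'
def down(yaw): # tool y along yaw, pointing down
    t=np.array([np.cos(yaw),np.sin(yaw),0]); z=np.array([0,0,-1.]); return np.stack([np.cross(t,z),t,z],1)
E
python3 - <<'E'
from h import *
s=env.get_state(); print(delta([.584,.225,.28],down(0.028)), s['joint_pos'].round(2))
E
```

```text
(array([-0.357,  0.337, -0.723]), array([ 0.194,  0.57 , -0.763])) [ 0.46  0.72  0.38  1.57 -0.52  2.92]
```

```bash

python3 -m pendant '[{"travel":[-0.07,0.06,-0.14],"rot":[0.194,0.57,-0.763],"fingers":0.2},{"travel":[-0.15,0.14,-0.3],"rot":[0.194,0.57,-0.763],"fingers":0.2},{"travel":[-0.25,0.23,-0.5],"rot":[0.194,0.57,-0.763],"fingers":0.5},{"travel":[-0.357,0.337,-0.723],"rot":[0.194,0.57,-0.763],"fingers":0.7},{"travel":[-0.357,0.337,-0.723],"rot":[0.194,0.57,-0.763],"fingers":0.7},{"travel":[-0.357,0.337,-0.723],"rot":[0.194,0.57,-0.763],"fingers":0.7},{"travel":[-0.357,0.337,-0.723],"rot":[0.194,0.57,-0.763],"fingers":0.7},{"travel":[-0.357,0.337,-0.723],"rot":[0.194,0.57,-0.763],"fingers":0.7},{"travel":[-0.357,0.337,-0.723],"rot":[0.194,0.57,-0.763],"fingers":0.7}]' 60
python3 -m pendant '[{"travel":[-0.3,0,0],"rot":[0,0,0],"fingers":0.7},{"travel":[-0.6,0,0],"rot":[0,0,0],"fingers":0.7},{"travel":[-1,0,0],"rot":[0,0,0],"fingers":0.7}]'
python3 -m pendant '[{"travel":[-0.35,0,0],"rot":[0,0,0],"fingers":0.7},{"travel":[-0.7,-0.1,0],"rot":[0,0,0],"fingers":0.7},{"travel":[-1,-0.15,0],"rot":[0,0,0],"fingers":0.7}]'
python3 -m pendant '[{"travel":[-0.35,0,0],"rot":[0,0,0],"fingers":0.7},{"travel":[-0.7,-0.1,0],"rot":[0,0,0],"fingers":0.7},{"travel":[-1,-0.15,0],"rot":[0,0,0],"fingers":0.7}]'
python3 -m pendant '[{"travel":[-0.35,0,0],"rot":[0,0,0],"fingers":0.7},{"travel":[-0.7,-0.1,0],"rot":[0,0,0],"fingers":0.7},{"travel":[-1,-0.1,0],"rot":[0,0,0],"fingers":0.7},{"travel":[-1,-0.1,0],"rot":[0,0,0],"fingers":0.7}]'
python3 - <<'E'
from h import *
s=env.get_state(); print(delta([.5278,-.3327,.026],down(0.028)), s['joint_pos'].round(2))
for n in('top','scene'):
    img,d=env.read_camera(n); P=cloud(n,d)
    q=P[(P[...,2]>.034)&(P[...,2]<.047)&(abs(P[...,0]-.528)<.06)&(abs(P[...,1]+.333)<.07)]
    if len(q)>50: c,sz,a=cv2.minAreaRect((q[:,:2]*1000).astype(np.float32)); print(n,len(q),c,sz,a)
E
```

```text
clock: 17.5
tcp_pos: [0.5841, 0.2248, 0.2802]
orientation: [0.0, 0.698, 0.716, 0.0]
wrist_force: [-0.3, 0.6, 0.0]
finger_gap: 0.0725
grip_force: 0.0
clock: 17.8
tcp_pos: [0.5873, 0.1067, 0.28]
orientation: [0.0, 0.696, 0.718, 0.0]
wrist_force: [0.7, -0.8, -0.3]
finger_gap: 0.0727
grip_force: 0.0
clock: 18.1
tcp_pos: [0.5724, -0.0157, 0.2799]
orientation: [-0.0, 0.697, 0.717, -0.0]
wrist_force: [0.2, 0.1, 0.2]
finger_gap: 0.0724
grip_force: 0.0
clock: 18.4
tcp_pos: [0.558, -0.1361, 0.2798]
orientation: [-0.0, 0.697, 0.717, 0.0]
wrist_force: [0.6, -0.1, -0.3]
finger_gap: 0.0726
grip_force: 0.0
clock: 18.8
tcp_pos: [0.5501, -0.259, 0.2789]
orientation: [0.0, 0.699, 0.715, -0.0]
wrist_force: [0.2, 0.2, -0.4]
finger_gap: 0.0727
grip_force: 0.0
(array([-0.609, -0.2  ,  2.107]), array([-0.   ,  0.   , -0.005])) [-0.57  0.37  0.2   1.4  -0.    0.98]
scene 824 (528.4449462890625, -332.8377990722656) (56.932701110839844, 103.36739349365234) 1.233522653579712
```

```bash

python3 -m pendant '[{"travel":[-0.3,-0.1,0.2],"rot":[0,0,0],"fingers":0.8},{"travel":[-0.609,-0.2,0.5],"rot":[0,0,0],"fingers":0.8},{"travel":[-0.609,-0.2,0.8],"rot":[0,0,0],"fingers":0.8},{"travel":[-0.609,-0.2,1],"rot":[0,0,0],"fingers":0.8},{"travel":[-0.609,-0.2,1],"rot":[0,0,0],"fingers":0.8}]'
python3 -m pendant '[{"travel":[0,0,0.3],"rot":[0,0,0],"fingers":0.8},{"travel":[0,0,0.6],"rot":[0,0,0],"fingers":0.8},{"travel":[0,0,0.9],"rot":[0,0,0],"fingers":0.8},{"travel":[0,0,0.9],"rot":[0,0,0],"fingers":0.8}]'
python3 - <<'E'
from h import *
s=env.get_state(); print(delta([.5278,-.3327,.026],down(0.028)), s['joint_pos'].round(2))
E
```

```text
clock: 19.4
tcp_pos: [0.5268, -0.3254, 0.1558]
orientation: [-0.004, 0.696, 0.718, 0.001]
wrist_force: [-1.0, -0.5, 1.2]
finger_gap: 0.0769
grip_force: 0.0
clock: 19.8
tcp_pos: [0.5271, -0.3252, 0.0489]
orientation: [-0.004, 0.696, 0.718, 0.001]
wrist_force: [-0.7, -0.2, -0.4]
finger_gap: 0.0768
grip_force: 0.0
(array([-0.064,  0.004,  0.191]), array([-0.004, -0.006,  0.003])) [-0.68  0.53 -0.14  0.91  0.    0.86]
```

```bash

python3 -m pendant '[{"travel":[-0.064,0.004,0],"rot":[0,0,0],"fingers":0.8},{"travel":[-0.064,0.004,0.1],"rot":[0,0,0],"fingers":0.8},{"travel":[-0.064,0.004,0.19],"rot":[0,0,0],"fingers":0.8},{"travel":[-0.064,0.004,0.19],"rot":[0,0,0],"fingers":0.8},{"travel":[-0.064,0.004,0.19],"rot":[0,0,0],"fingers":0.3},{"travel":[-0.064,0.004,0.19],"rot":[0,0,0],"fingers":0},{"travel":[-0.064,0.004,0.19],"rot":[0,0,0],"fingers":-0.3},{"travel":[-0.064,0.004,0.19],"rot":[0,0,0],"fingers":-0.3},{"travel":[-0.064,0.004,0.19],"rot":[0,0,0],"fingers":-0.3}]' 50
python3 -m pendant '[{"travel":[0,0,-0.2],"rot":[0,0,0],"fingers":-0.3},{"travel":[0,0,-0.4],"rot":[0,0,0],"fingers":-0.3},{"travel":[0,0,-0.7],"rot":[0,0,0],"fingers":-0.3},{"travel":[0,0,-1],"rot":[0,0,0],"fingers":-0.3},{"travel":[0,0,-1],"rot":[0,0,0],"fingers":-0.3}]'
python3 -m pendant '[{"travel":[0,0,-0.3],"rot":[0,0,0],"fingers":-0.3},{"travel":[0,0,-0.6],"rot":[0,0,0],"fingers":-0.3},{"travel":[0,0,-1],"rot":[0,0,0],"fingers":-0.3},{"travel":[0,0,-1],"rot":[0,0,0],"fingers":-0.3},{"travel":[0,0,-1],"rot":[0,0,0],"fingers":-0.3}]'
python3 - <<'E'
from h import *
s=env.get_state(); z=s['tcp_pos'][2]
print(delta([.5725,.0257,z],down(-.052)), s['joint_pos'].round(2),s['wrist_force'].round(1),s['ft_torque'].round(2))
for n in('top','scene'):
    img,d=env.read_camera(n); P=cloud(n,d)
    k=(abs(P[...,2]-(z+.014))<.012)&(abs(P[...,0]-.528)<.06)&(abs(P[...,1]+.333)<.07); q=P[k]
    if len(q)>50: c,sz,a=cv2.minAreaRect((q[:,:2]*1000).astype(np.float32)); print(n,len(q),c,sz,a,np.median(q[:,2]))
    if n=='scene': v,u=np.nonzero(k); cv2.imwrite('pics/crop6.png',cv2.resize(img[60:260,200:400],None,fx=3,fy=3)); print(proj('scene',s['tcp_pos']))
E
```

```text
clock: 20.7
tcp_pos: [0.5298, -0.3365, 0.0299]
orientation: [0.001, 0.697, 0.717, 0.001]
wrist_force: [-1.3, 1.0, 4.5]
finger_gap: 0.0554
grip_force: 55.8
clock: 21.2
tcp_pos: [0.5319, -0.3383, 0.1543]
orientation: [0.004, 0.697, 0.717, 0.002]
wrist_force: [0.9, -0.4, -3.1]
finger_gap: 0.0553
grip_force: 55.2
clock: 21.7
tcp_pos: [0.5295, -0.3369, 0.2688]
orientation: [0.0, 0.697, 0.717, 0.001]
wrist_force: [-0.8, 0.6, -5.4]
finger_gap: 0.0552
grip_force: 55.5
(array([3.01 , 0.446, 0.004]), array([ 0.002, -0.001,  0.078])) [-0.7   0.41  0.24  1.39  0.    0.85] [-0.8  0.6 -5.4] [0.01 0.03 0.03]
top 873 (528.294189453125, -305.83746337890625) (66.18360900878906, 47.4234504699707) 2.993157386779785 0.27969610257876204
scene 1111 (528.4564819335938, -326.22283935546875) (79.68611145019531, 99.29792785644531) 18.96388816833496 0.27884741975726957
[np.float64(276.35117182161713), np.float64(79.21180277318226)]
```

View pics/crop6.png

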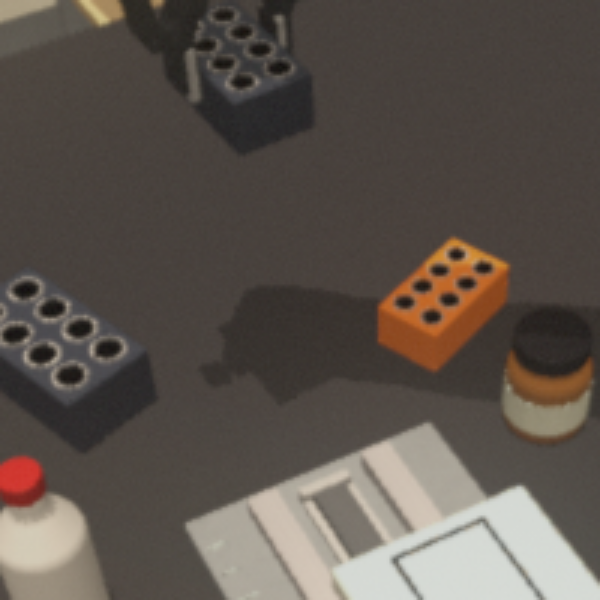

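The block is held level in the gripper, with its top at crop (245,50). I'll carry it over the plate.

```bash

python3 -m pendant '[{"travel":[0.2,0.03,0],"rot":[0,0,0.03],"fingers":-0.3},{"travel":[0.45,0.07,0],"rot":[0,0,0.05],"fingers":-0.3},{"travel":[0.72,0.11,0],"rot":[0,0,0.078],"fingers":-0.3},{"travel":[1,0.15,0],"rot":[0,0,0.078],"fingers":-0.3}]'
python3 -m pendant '[{"travel":[0.3,0.02,0],"rot":[0,0,0],"fingers":-0.3},{"travel":[0.6,0.04,0],"rot":[0,0,0],"fingers":-0.3},{"travel":[0.9,0.06,0],"rot":[0,0,0],"fingers":-0.3},{"travel":[1,0.07,0],"rot":[0,0,0],"fingers":-0.3}]'
python3 -m pendant '[{"travel":[0.3,0.02,0],"rot":[0,0,0],"fingers":-0.3},{"travel":[0.6,0.04,0],"rot":[0,0,0],"fingers":-0.3},{"travel":[0.85,0.06,0],"rot":[0,0,0],"fingers":-0.3},{"travel":[0.97,0.07,0],"rot":[0,0,0],"fingers":-0.3},{"travel":[0.97,0.07,0],"rot":[0,0,0],"fingers":-0.3},{"travel":[0.97,0.07,0],"rot":[0,0,0],"fingers":-0.3}]'
cat > blk.py <<'E'
from meas import *
measure(); s=env.get_state(); z=s['tcp_pos'][2]
print(delta([.5725,.022,z],down(-.052)), s['tcp_pos'].round(4),s['joint_pos'].round(2),s['wrist_force'].round(1))
def blockpix(n,img,P,zc):
    L=(P-RC)@Rr; h=cv2.cvtColor(img,cv2.COLOR_BGR2HSV)
    return (abs(P[...,2]-zc)<.008)&(abs(L[...,0])<.05)&(abs(L[...,1])<.09)
for n in('top','scene'):
    img,d=env.read_camera(n); P=cloud(n,d); k=blockpix(n,img,P,z+.011)
    L=((P[k]-RC)@Rr)*1000; print(n,k.sum(),'rail mm pct1/99',np.percentile(L,[1,99],axis=0).round(1).tolist())
    cv2.imwrite(f'pics/{n}7.png',img)
a=cv2.imread('pics/scene7.png')[120:320,260:460]; b=cv2.imread('pics/top7.png')[150:350,190:390]
cv2.imwrite('pics/crop7.png',np.hstack([cv2.resize(a,(400,400)),cv2.resize(b,(400,400))]))
E
python3 blk.py
```

```text
clock: 22.2
tcp_pos: [0.5426, -0.2147, 0.2663]
orientation: [-0.002, 0.726, 0.688, 0.0]
wrist_force: [0.6, 0.2, -4.2]
finger_gap: 0.055
grip_force: 55.4
clock: 22.6
tcp_pos: [0.557, -0.0931, 0.267]
orientation: [-0.003, 0.724, 0.689, 0.0]
wrist_force: [-0.0, -0.2, -4.1]
finger_gap: 0.0554
grip_force: 55.4
clock: 23.2
tcp_pos: [0.5724, 0.0186, 0.2686]
orientation: [-0.0, 0.725, 0.688, 0.0]
wrist_force: [-0.3, 0.1, -3.1]
finger_gap: 0.0555
grip_force: 55.4
scene plate world [573.1  26.1] rail [0.0003 0.0043] [131.  130.9] 86.9
scene clip n 86 rail med [0.0972 0.0036 0.0204] y range -0.0037 0.0079 uv 313.24418604651163 317.6162790697674
scene ptr n 29 rail med [0.0692 0.0044 0.0367] uv 325.7586206896552 308.7241379310345 by ray [0.0686 0.0022 0.033 ]
top plate world [570.   -8.7] rail [-0.001  -0.0306] [ 62.3 130.4] 85.2
top clip n 49 rail med [0.0939 0.0005 0.0187] y range -0.0041 0.0065 uv 258.16326530612247 193.28571428571428
(array([ 0.034, -0.003,  0.   ]), array([ 0.   , -0.001, -0.002])) [0.5726 0.0179 0.2692] [-0.11  0.3   0.08  1.35  0.    1.52] [-0.2  0.3 -4. ]
top 436 rail mm pct1/99 [[-27.7, -50.1, 275.8], [27.3, -18.5, 285.4]]
scene 1755 rail mm pct1/99 [[-33.0, -28.8, 272.9], [41.8, 49.6, 286.4]]
```

View pics/crop7.png

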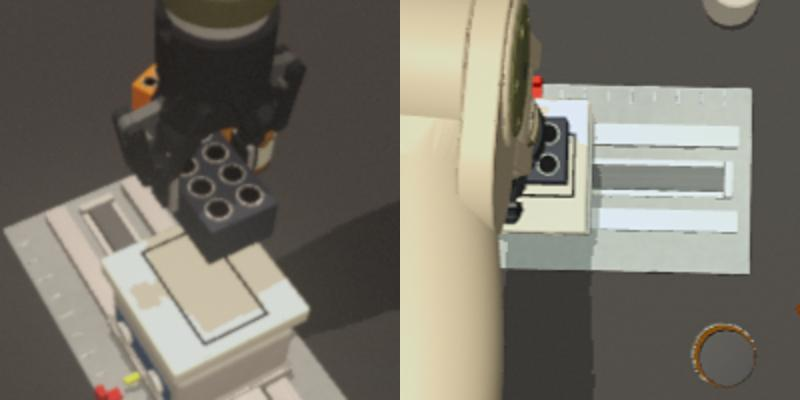

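The block hangs over the outline, about 4 mm short in rail y and square. I'll correct that and start down.

```bash

python3 -m pendant '[{"travel":[0.033,-0.003,0.1],"rot":[0,0,0],"fingers":-0.3},{"travel":[0.033,-0.003,0.25],"rot":[0,0,0],"fingers":-0.3},{"travel":[0.033,-0.003,0.4],"rot":[0,0,0],"fingers":-0.3},{"travel":[0.033,-0.003,0.5],"rot":[0,0,0],"fingers":-0.3},{"travel":[0.033,-0.003,0.6],"rot":[0,0,0],"fingers":-0.3},{"travel":[0.033,-0.003,0.68],"rot":[0,0,0],"fingers":-0.3},{"travel":[0.033,-0.003,0.72],"rot":[0,0,0],"fingers":-0.3},{"travel":[0.033,-0.003,0.72],"rot":[0,0,0],"fingers":-0.3},{"travel":[0.033,-0.003,0.72],"rot":[0,0,0],"fingers":-0.3}]'
python3 blk.py
```

```text
clock: 24.3
tcp_pos: [0.5732, 0.0231, 0.184]
orientation: [0.0, 0.725, 0.688, 0.001]
wrist_force: [-0.4, 0.3, -3.1]
finger_gap: 0.0551
grip_force: 55.3
scene plate world [573.4  25.4] rail [0.0007 0.0037] [130.6 130.1] 86.9
scene clip n 85 rail med [0.0973 0.0043 0.0218] y range -0.0034 0.0086 uv 313.22352941176473 317.6470588235294
scene ptr n 29 rail med [0.069  0.0039 0.0369] uv 325.7586206896552 308.7241379310345 by ray [0.0686 0.0022 0.033 ]
top plate world [570.  -10.9] rail [-0.0008 -0.0327] [ 58.  130.2] 86.2
top clip n 7 rail med [ 0.0865 -0.0021  0.0167] y range -0.0027 -0.0003 uv 259.57142857142856 196.71428571428572
(array([-0.009, -0.007, -0.   ]), array([ 0.003, -0.001, -0.   ])) [0.5734 0.0231 0.1843] [-0.1   0.34 -0.09  1.15  0.    1.52] [ 0.4 -0.1 -3.4]
top 366 rail mm pct1/99 [[-27.8, -44.7, 189.0], [27.8, -15.9, 201.0]]
scene 1422 rail mm pct1/99 [[-31.1, -18.3, 187.9], [42.3, 54.7, 201.7]]
```

View pics/crop7.png

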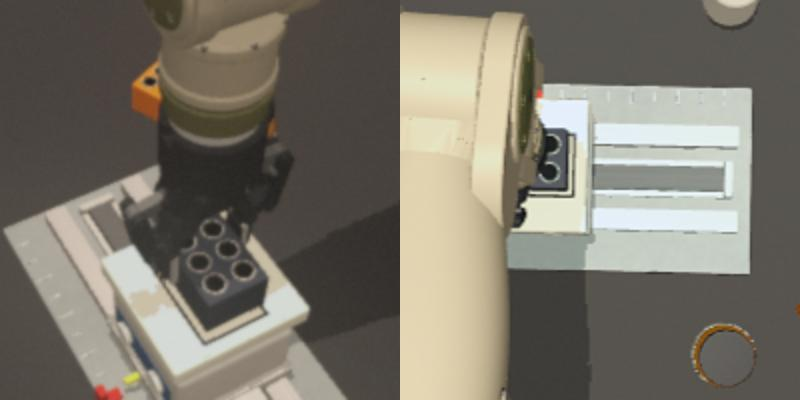

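```bash

python3 -m pendant '[{"travel":[-0.01,-0.006,0.03],"rot":[0,0,0],"fingers":-0.3},{"travel":[-0.01,-0.006,0.06],"rot":[0,0,0],"fingers":-0.3},{"travel":[-0.01,-0.006,0.08],"rot":[0,0,0],"fingers":-0.3},{"travel":[-0.01,-0.006,0.095],"rot":[0,0,0],"fingers":-0.3},{"travel":[-0.01,-0.006,0.105],"rot":[0,0,0],"fingers":-0.3},{"travel":[-0.01,-0.006,0.112],"rot":[0,0,0],"fingers":-0.3},{"travel":[-0.01,-0.006,0.112],"rot":[0,0,0],"fingers":-0.3},{"travel":[-0.01,-0.006,0.112],"rot":[0,0,0],"fingers":-0.3}]'
python3 -m pendant '[{"travel":[0,0,0.004],"rot":[0,0,0],"fingers":-0.3},{"travel":[0,0,0.008],"rot":[0,0,0],"fingers":-0.3},{"travel":[0,0,0.008],"rot":[0,0,0],"fingers":-0.3},{"travel":[0,0,0.008],"rot":[0,0,0],"fingers":-0.3}]'
python3 blk.py | tail -3
```

```text
clock: 25.3
tcp_pos: [0.5722, 0.022, 0.1702]
orientation: [0.0, 0.725, 0.688, 0.001]
wrist_force: [-0.1, -0.9, -4.4]
finger_gap: 0.055
grip_force: 55.4
clock: 25.7
tcp_pos: [0.5723, 0.0219, 0.1699]
orientation: [0.0, 0.725, 0.688, 0.001]
wrist_force: [-2.5, -0.1, 5.4]
finger_gap: 0.0547
grip_force: 56.3
(array([0.   , 0.002, 0.   ]), array([ 0.002, -0.001, -0.   ])) [0.5722 0.022  0.1699] [-0.1   0.34 -0.11  1.11  0.    1.52] [-3.3  0.4  6.8]
top 343 rail mm pct1/99 [[-28.8, -45.8, 174.5], [25.7, -16.2, 185.5]]
scene 1381 rail mm pct1/99 [[-33.0, -18.5, 173.4], [40.8, 53.6, 187.0]]
```

The block is in contact and centred (3.9 mm against the plate's 3.8 mm). I'll release and back off.

```bash

python3 -m pendant '[{"travel":[0,0,0],"rot":[0,0,0],"fingers":0.35},{"travel":[0,0,0],"rot":[0,0,0],"fingers":0.5},{"travel":[0,0,0],"rot":[0,0,0],"fingers":0.7},{"travel":[0,0,0],"rot":[0,0,0],"fingers":0.7},{"travel":[0,0,-0.1],"rot":[0,0,0],"fingers":0.7},{"travel":[0,0,-0.3],"rot":[0,0,0],"fingers":0.7},{"travel":[0,0,-0.6],"rot":[0,0,0],"fingers":0.7},{"travel":[0,0,-1],"rot":[0,0,0],"fingers":0.7},{"travel":[0,0,-1],"rot":[0,0,0],"fingers":0.7}]' 20
python3 -m pendant '[{"travel":[-0.3,0,0],"rot":[0,0,0],"fingers":0.7},{"travel":[-0.6,0,0],"rot":[0,0,0],"fingers":0.7},{"travel":[-1,0,0],"rot":[0,0,0],"fingers":0.7}]' 
python3 -m pendant '[{"travel":[-0.3,0,0],"rot":[0,0,0],"fingers":0.7},{"travel":[-0.6,0,0],"rot":[0,0,0],"fingers":0.7},{"travel":[-1,0,0],"rot":[0,0,0],"fingers":0.7},{"travel":[-1,0,0],"rot":[0,0,0],"fingers":0.7}]' 
python3 - <<'E'
from meas import *
measure()
for n in('top','scene'):
    img,d=env.read_camera(n); P=cloud(n,d); L=(P-RC)@Rr
    k=(abs(P[...,2]-.18)<.01)&(abs(L[...,0])<.05)&(abs(L[...,1])<.08); c,sz,a=cv2.minAreaRect((L[k][:,:2]*1000).astype(np.float32)); print(n,'block rail',np.round(c,1),np.round(sz,1),round(a,1),np.median(P[k][:,2]))
    ex=Rr@[1,0,0]; ey=np.cross(A,ex); o=np.array([.5795,.1594,.0822])
    q,_=rednear(n,img,P,o); s=(q-o)@A>.006; B=np.stack([(q-o)@ex,(q-o)@ey],1)[s]; w,V=np.linalg.eigh(np.cov(B.T)); print('wing pca',np.degrees(np.arctan2(V[1,1],V[0,1])).round(1))
    cv2.imwrite(f'pics/{n}8.png',img)
print(env.get_state()['clock'])
a=cv2.imread('pics/scene8.png')[160:340,240:440]; b=cv2.imread('pics/top8.png')[150:330,190:390]
cv2.imwrite('pics/crop8.png',np.hstack([cv2.resize(a,(400,360)),cv2.resize(b,(400,360))]))
E
```

```text
clock: 26.8
tcp_pos: [0.5747, 0.0215, 0.2972]
orientation: [0.005, 0.725, 0.688, 0.005]
wrist_force: [0.8, 0.7, 0.7]
finger_gap: 0.0727
grip_force: 0.0
clock: 27.1
tcp_pos: [0.5657, -0.098, 0.2899]
orientation: [0.001, 0.724, 0.689, 0.002]
wrist_force: [1.4, -0.5, -0.7]
finger_gap: 0.0726
grip_force: 0.0
clock: 27.5
tcp_pos: [0.5589, -0.2233, 0.2886]
orientation: [0.001, 0.728, 0.686, 0.001]
wrist_force: [0.2, 0.6, 0.1]
finger_gap: 0.0724
grip_force: 0.0
scene plate world [573.4  25.6] rail [0.0007 0.0038] [130.4 130.2] 87.2
scene clip n 87 rail med [0.0975 0.0041 0.0214] y range -0.0044 0.0078 uv 313.2068965517241 317.60919540229884
scene ptr n 29 rail med [0.0697 0.004  0.0359] uv 325.7586206896552 308.7241379310345 by ray [0.0686 0.0022 0.033 ]
top plate world [572.   25.9] rail [-0.0007  0.004 ] [130.5 130.5] 87.1
top clip n 59 rail med [0.0944 0.0017 0.0223] y range -0.0039 0.0072 uv 257.79661016949154 192.76271186440678
top block rail [-0.8  4.1] [100.5  56.5] 89.6 0.1810711385218127
wing pca 52.9
scene block rail [1.  3.4] [ 56.9 102.2] 0.5 0.1810893290349357
wing pca 53.4
27.7
```

View pics/crop8.png

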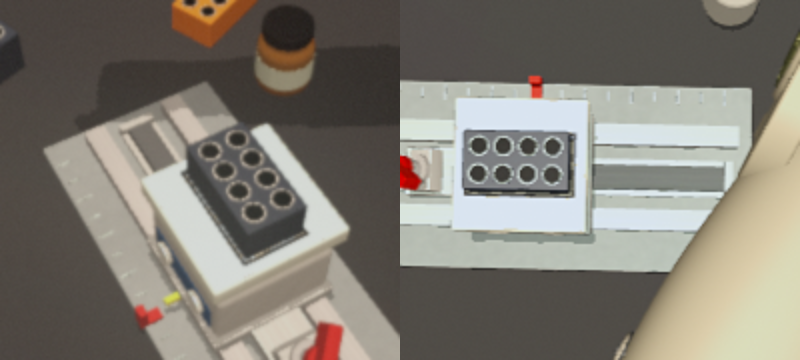

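The block sits flat in the outline at scene crop (245,195), within 1 mm and 0.5° of the plate. The pointer at (170,300) is next to the clip at (148,317), and nothing else was disturbed. Handing in.

```bash
python3 -c "
from workcell import env
print(env.hand_in())"
```

```text
the job is handed in; nothing more can be done
None
```

I handed the job in at about 28 s: the pointer measured about 2 mm off the clip (limit 4 mm), the knob about 1.23 rad (1.15 needed; the 1.3 rad stop was not confirmed), and the block flat within 1 mm and 0.5° of centred and square; no verdict came back.

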